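# Load the right chocolate warmer for the next order

### The arm

A 6-joint arm with a two-finger parallel gripper is mounted at the origin on the work surface. World frame = base frame: x ahead of the robot, y to its left, z up, the work surface at z = 0. Lengths are in m, angles in rad, forces in N, time in s.
With the tool pointing down it reaches from about 0.25 to 0.725 m from the base axis. Payload 4 kg.
Tool frame: the origin (TCP) lies at the very end of the fingers, on their centre line; the grasp point (between the pads) lies 19 mm behind it; z points along the fingers, y is the line along which they close (so a half turn about z gives the same grasp; the last joint's range is limited). The gripper opens to 85 mm and grips with 20 to 120 N. Pads are 22 mm wide; open, the fingers measure 114 mm over their backs; the gripper's body (76 mm by 85 mm) begins 54 mm behind the grasp point. The pads swing forward as they close: fully open they stand 13 mm farther back than shut.
Start: joints at [-1.167, 0.241, 0.005, 1.335, 0, 1.571], TCP at [0.196, -0.46, 0.231] pointing down, gripper open.
Joint ranges: [-2.72, 2.72], [-1.05, 1.87], [-1.09, 1.28], [-1.99, 2.15], [-1.42, 1.44], [-3.14, 3.14]. Speed limits (rad/s): [2.79, 2.79, 3.14, 3.14, 3.14, 3.14].

### API

Orientations are given as a unit quaternion [x, y, z, w].
In Python, from workcell import * gives the robot as it stands. The module is installed in compiled form; this text tells all that it offers.
- The arm moves only by the tool send_rows, never from a script. Its argument "steps" is text: rows parted by semicolons, each of 7 numbers parted by spaces: the opening, from -1 (shut) to 1 (fully open), then the shift along the world's x, y, z in m, then the turn, a rotation vector about the world's x, y, z in rad. A call has exactly 5 rows; each row shifts and turns the commanded pose from where the row before left it; what a row does not reach is not made up. A row lasts 1/12 s, in which the tool goes at most 41.7 mm and 7.16 degrees, less where a joint would pass 70% of its speed; a pose out of reach is approached as far as the arm can. A call is refused whole if a number of a shift passes 0.0417 or a number of a turn 0.125, either way. A call with a gripper value outside its range is refused whole. The fingers move at their own pace and stop on an object; the grip force is fixed at half the most. Time passes only in rows, so rows that do not move let the fingers close, or fill a call up. It gives the time, the measured TCP pose, the force, the opening and the grip force at its end, in the units of the state.
- get_obs(): the state, without advancing time (a new reading comes with each control period).
- camera(name): name is "scene" or "top" or "wrist"; returns a dict with "frame" (384x512x3 uint8, red, green, blue), "range_z" (384x512 float32, m along the optical axis (not along the pixel's ray), 0 where there is no reading), "camera_matrix" (3x3 intrinsics, pixels), "k1" (the pictures are not rectified: a ray, as slopes to the right and down, at radius r is drawn at 1 + k1 r^2 times it, then the intrinsics apply), "extrinsics" (4x4, takes a point from world to camera coordinates); the wrist camera has in their place "T_tool_cam" (4x4, takes a point from camera to tool coordinates, whose origin is the TCP and whose axes are the flange's). Camera axes: x right, y down, z forward; pixel columns grow to the right and rows downward; lengths in m; the calibration is good to about 2 mm. A picture is of the moment at which its call begins: read the wrist's pose just before it.
- job_done(): hands the job in; it is judged then, once.
The state is a dict: "clock": time; "joint_pos": joint angles; "joint_vel": joint speeds; "tau": joint torques, N m; "eef_pos": TCP position; "tool_rot": TCP orientation; "ft_force": force on the tool from outside, world axes, zero at the start; "ft_torque": the same for the moment, N m; "grip_width": finger opening in m; "grasp_force": force on a finger pad.
Only numpy, scipy, OpenCV 4.12 (cv2) and the standard library are available. Lean on these libraries where they do the work, as an engineer would, in place of code of your own. Each camera call takes 0.05 s, during which the arm holds its last target. There are 200 camera calls.

### The job

The colour tile in the green frame of the order strip shows which chocolate is wanted next, dark or ivory. Turn the washed steel tub, which stands mouth-down, over and stand it mouth-up in the middle of the plate of the warmer with that colour band; then stand the block of the same chocolate in the tub, and only after that push that warmer's red lever fully over to on. Leave the other warmer off, and the other block, the jar and the bowl where they are.

Things in the scene. Friction and masses are not known exactly. Their poses are not given: they have to be found in the camera images.
- tub: open square steel melting tub, outside 56 x 56 mm, 62 mm from mouth to base, walls and base 4 mm (inside 48 x 48, 58 deep), about 0.16 kg. Starts mouth-down on the bench; does not roll when laid on a side. Origin: centre of its mouth; its z axis runs from the mouth to the closed base (up while mouth-down, down once mouth-up); x and y are square to its sides.
- tub_center (a point): middle of the tub: on its axis, 31 mm from both mouth and base.
- order_next (a point): centre of the green-framed place on the grey order strip (80 x 170 mm, fixed flat on the bench beyond the warmers). The tile in this frame is the next order; the tile on the strip's unframed place, 90 mm away, is for later.
- tile_dark: dark brown order tile, 48 x 48 x 8 mm, fixed on the order strip, either in the green frame or beside it. Origin: centre of its underside.
- warmer_dark: low grey warming unit, 210 (x) x 130 (y) x 46 mm high, fixed to the bench, with dark brown colour bands round its sides and on its top. Origin: centre of its underside. Its front (-x of its own frame, towards the robot) carries the red lever, its rear half the square steel warming plate.
- plate_dark (a point): centre of the top face of the dark brown-banded warmer's steel plate (104 x 104 mm, top 50 mm above the bench, 45 mm behind the middle of the unit). Axes as the warmer's.
- lever_dark (a joint): on/off lever of the dark brown warmer, rad: 0 = off (leaning 0.5 rad to its own -x, the robot side), 1.0 = fully on (leaning 0.5 rad to +x). Starts at 0 to 0.15. Pivots about the warmer's y axis, 75 mm in front of the unit's middle, 68 mm above the bench; its housing, 70 x 50 mm, reaches 71 mm, a hub over it 81 mm above the bench. Stays where left; takes about 1 N at the tip.
- lever_dark_tip (a point): centre of the red ball (26 mm diameter) at the end of the dark brown warmer's lever, 70 mm from its pivot.
- block_dark: dark brown chocolate block, 36 (x) x 28 (y) x 100 mm high, about 0.12 kg, standing on end on a fixed marble board (210 x 110 mm, 12 mm thick). Origin: centre of its underside, z up along its length.
- tile_ivory: ivory order tile, 48 x 48 x 8 mm, fixed on the order strip, either in the green frame or beside it. Origin: centre of its underside.
- warmer_ivory: low grey warming unit, 210 (x) x 130 (y) x 46 mm high, fixed to the bench, with ivory colour bands round its sides and on its top. Origin: centre of its underside. Its front (-x of its own frame, towards the robot) carries the red lever, its rear half the square steel warming plate.
- plate_ivory (a point): centre of the top face of the ivory-banded warmer's steel plate (104 x 104 mm, top 50 mm above the bench, 45 mm behind the middle of the unit). Axes as the warmer's.
- lever_ivory (a joint): on/off lever of the ivory warmer, rad: 0 = off (leaning 0.5 rad to its own -x, the robot side), 1.0 = fully on (leaning 0.5 rad to +x). Starts at 0 to 0.15. Pivots about the warmer's y axis, 75 mm in front of the unit's middle, 68 mm above the bench; its housing, 70 x 50 mm, reaches 71 mm, a hub over it 81 mm above the bench. Stays where left; takes about 1 N at the tip.
- lever_ivory_tip (a point): centre of the red ball (26 mm diameter) at the end of the ivory warmer's lever, 70 mm from its pivot.
- block_ivory: ivory chocolate block, 36 (x) x 28 (y) x 100 mm high, about 0.12 kg, standing on end on a fixed marble board (210 x 110 mm, 12 mm thick). Origin: centre of its underside, z up along its length.
- jar: bystander: closed amber glass jar, 66 mm diameter, 100 mm high, left of the warmers at the far side. Origin: centre of its underside.
- bowl: bystander: small white bowl, 110 mm diameter, 50 mm high, right of the warmers at the far side. Origin: centre of its underside.
Things that resemble listed ones, but are neither listed nor needed, are in the scene too. Of the things like the tub, leave any that is turquoise; of the rest the smaller one is meant. Leave any orange look-alike of the block_ivory alone.

How it is judged:
By the outcome, as a careful person would: the job done as asked, in the order asked, and still so for the second after the job is handed in, with the robot touching nothing.
It also fails if it takes over 72 s, if anything falls off the work surface, if the arm or the gripper's body presses on something with over 40 N, if the wrist force passes 120 N, or if a joint passes its speed limit or range.

## Working session

There is one attempt and no reset: what is moved stays moved. The work goes in short steps, Python scripts to look and compute and a tool call to move; the robot and the scene stay as the last step left them, time stands still between calls to the robot, and variables do not carry over. Pictures are saved under pics/ and viewed, at most 10 in all, crops included, and the job is handed in when it is done.

Besides the shell and the picture viewer there is one more tool, called after "Call:" by a JSON object that holds its "name" and its "arguments", one argument or row to a line. send_rows: Moves the arm, as the interface text tells. Its arguments: {"type":"object","properties":{"steps":{"type":"string"}},"required":["steps"]}

```bash
mkdir -p pics; cat > h.py <<'E'
from workcell import *
import numpy as np, cv2
def world(c, T=None):
    K=c["camera_matrix"];h,w=c["range_z"].shape
    u,v=np.meshgrid(np.arange(w),np.arange(h))
    p=np.stack([u,v],-1).reshape(-1,1,2).astype(float)
    n=cv2.undistortPoints(p,K,np.array([c["k1"],0,0,0.])).reshape(h,w,2)
    z=c["range_z"][...,None]
    P=np.concatenate([n*z,z],-1)
    M=np.linalg.inv(c["extrinsics"]) if T is None else T@c["T_tool_cam"]
    W=P@M[:3,:3].T+M[:3,3]; W[c["range_z"]==0]=np.nan
    return W
E
python3 - <<'E'
from h import *
for n in("top","scene"):
    c=camera(n); cv2.imwrite(f"pics/{n}0.png",cv2.resize(c["frame"][...,::-1],(800,600),interpolation=cv2.INTER_CUBIC))
    np.savez(f"{n}0.npz",f=c["frame"],W=world(c))
print(get_obs())
E
```

```text
{'clock': 0.1, 'joint_pos': array([-1.16702011e+00,  2.41299446e-01,  3.85309909e-03,  1.33520343e+00,
       -2.77942588e-06,  1.57076803e+00]), 'joint_vel': array([-0.0007273 , -0.00159141,  0.00262183,  0.00024092, -0.00023105,
       -0.00118217]), 'tau': array([-1.77532570e-05, -3.73138082e+01,  2.53009737e+01,  1.08779641e-02,
       -7.80942355e-05, -1.13442960e-05]), 'eef_pos': array([ 0.19622227, -0.45926849,  0.23051882]), 'tool_rot': array([ 9.79686464e-01,  2.00533224e-01, -1.87175421e-04, -9.07628863e-04]), 'ft_force': array([ 0.11692808, -0.07592375, -0.13829495]), 'ft_torque': array([ 0.0556921 ,  0.01399301, -0.01594308]), 'grasp_force': 0.0, 'grip_width': 0.08515741688329029}
```

View pics/top0.png

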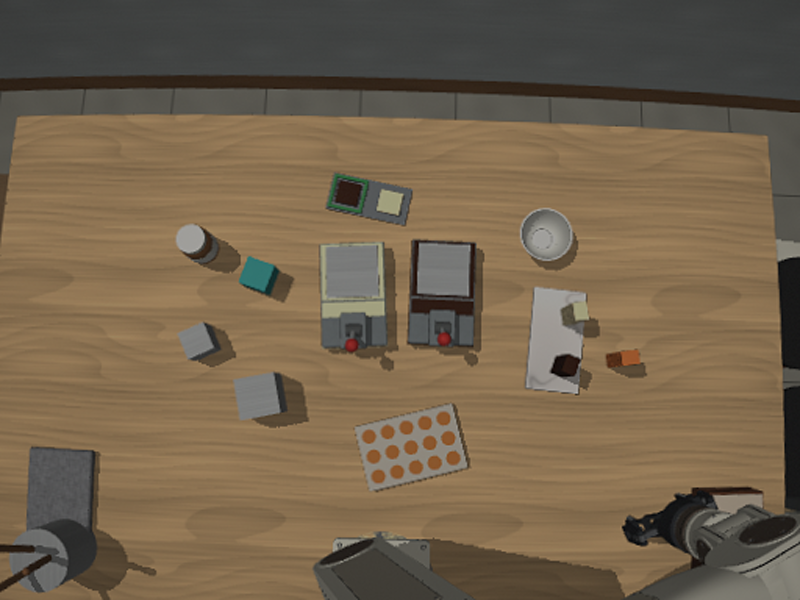

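View pics/scene0.png

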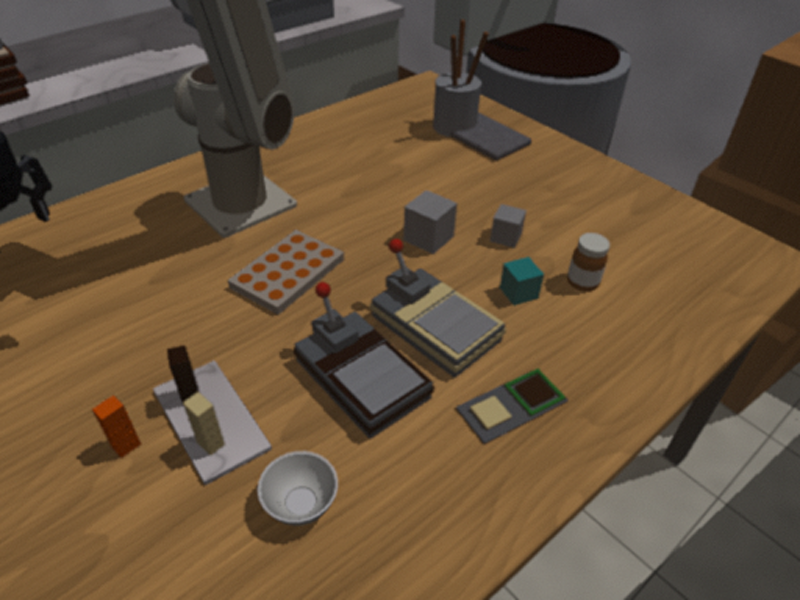

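The green frame (top picture, about (348,193)) holds the dark tile, so dark is wanted. The small grey tub is at (200,342), the larger grey one at (260,396) is the decoy, the dark warmer is at (443,290), and the dark block is at (567,365).

```bash
cat > m.py <<'E'
from h import *
d=np.load("top0.npz");W=d["W"];f=d["f"]
def reg(name,cx,cy,r,z0,z1):
    s=.64; m=np.zeros(W.shape[:2],bool); m[int((cy-r)*s):int((cy+r)*s),int((cx-r)*s):int((cx+r)*s)]=1
    m&=(W[...,2]>z0)&(W[...,2]<z1)
    P=W[m]; (c,sz,a)=cv2.minAreaRect(P[:,:2].astype(np.float32))
    print(name,len(P),"mean",P.mean(0).round(4),"rect",np.round(c,4),np.round(sz,4),round(a,1),"z med",np.median(P[:,2]).round(4), "r",np.hypot(*c).round(3))
reg("tub",200,342,35,.05,.075)
reg("big",262,396,40,.06,.12)
reg("turq",259,275,30,.05,.09)
reg("blockD",567,365,28,.100,.125)
reg("blockI",577,311,28,.100,.125)
reg("board",555,345,70,.006,.02)
reg("orange",625,357,30,.08,.125)
reg("plateD",445,268,40,.0475,.056)
reg("warmD",443,293,62,.035,.056)
reg("warmI",353,293,62,.035,.056)
reg("tipD",444,338,14,.105,.16)
reg("tray",411,447,70,.008,.06)
reg("jar",195,243,35,.06,.12)
E
python3 m.py
```

```text
tub 371 mean [0.4764 0.3741 0.0616] rect [0.4767 0.3751] [0.0581 0.0598] 26.3 z med 0.062 r 0.607
big 754 mean [0.3726 0.242  0.0863] rect [0.3722 0.244 ] [0.0798 0.0814] 11.8 z med 0.0868 r 0.445
turq 348 mean [0.6107 0.2603 0.0613] rect [0.6111 0.2608] [0.0594 0.0568] 72.4 z med 0.0614 r 0.664
blockD 132 mean [ 0.4456 -0.3483  0.1109] rect [ 0.4459 -0.3494] [0.0304 0.0385] 66.6 z med 0.1115 r 0.567
blockI 127 mean [ 0.5467 -0.3677  0.1106] rect [ 0.5471 -0.3691] [0.0361 0.0295] 7.7 z med 0.1111 r 0.66
board 1818 mean [ 0.4966 -0.3394  0.0116] rect [ 0.4923 -0.3411] [0.2833 0.2836] 0.7 z med 0.0115 r 0.599
orange 133 mean [ 0.461  -0.4676  0.0978] rect [ 0.4613 -0.4695] [0.0284 0.0389] 7.0 z med 0.0987 r 0.658
plateD 1027 mean [ 0.6254 -0.1094  0.0503] rect [ 0.6226 -0.1072] [0.134  0.1278] 0.6 z med 0.05 r 0.632
warmD 2646 mean [ 0.593  -0.0966  0.0473] rect [ 0.5853 -0.0783] [0.217  0.1932] 0.1 z med 0.0474 r 0.591
warmI 2601 mean [0.5849 0.0624 0.0473] rect [0.5775 0.0435] [0.2161 0.1892] 1.8 z med 0.0474 r 0.579
tipD 61 mean [ 0.4849 -0.1059  0.1412] rect [ 0.4852 -0.1059] [0.0223 0.0224] 45.9 z med 0.1411 r 0.497
tray 2785 mean [ 0.2795 -0.053   0.0223] rect [ 0.277  -0.0465] [0.155  0.2933] 11.8 z med 0.0223 r 0.281
jar 401 mean [0.6686 0.3822 0.0921] rect [0.6709 0.3837] [0.0639 0.062 ] 2.5 z med 0.0983 r 0.773
```

Call:
{"name": "send_rows", "arguments": {
  "steps": "1 .0101 .0356 0 0 0 .065;1 .0101 .0356 0 0 0 .065;1 .0101 .0356 0 0 0 .065;1 .0101 .0356 0 0 0 .065;1 .0101 .0356 0 0 0 .065"
}}

```text
clock: 0.52
eef_pos: [0.2467, -0.28, 0.2308]
tool_rot: [0.934, 0.357, -0.0, -0.0]
ft_force: [2.4, -0.0, 0.3]
grip_width: 0.0853
grasp_force: 0.0
```

Call:
{"name": "send_rows", "arguments": {
  "steps": "1 .0101 .0356 0 0 0 .065;1 .0101 .0356 0 0 0 .065;1 .0101 .0356 0 0 0 .065;1 .0101 .0356 0 0 0 .065;1 .0101 .0356 0 0 0 .065"
}}

```text
clock: 0.93
eef_pos: [0.2971, -0.1021, 0.2312]
tool_rot: [0.864, 0.504, 0.0, 0.0]
ft_force: [1.6, -0.5, 0.1]
grip_width: 0.0851
grasp_force: 0.0
```

Call:
{"name": "send_rows", "arguments": {
  "steps": "1 .0101 .0356 0 0 0 .065;1 .0101 .0356 0 0 0 .065;1 .0101 .0356 0 0 0 .065;1 .0101 .0356 0 0 0 .065;1 .0101 .0356 0 0 0 .065"
}}

```text
clock: 1.35
eef_pos: [0.3477, 0.0761, 0.2312]
tool_rot: [0.77, 0.638, -0.0, 0.0]
ft_force: [0.5, -0.6, -1.1]
grip_width: 0.0857
grasp_force: 0.0
```

Call:
{"name": "send_rows", "arguments": {
  "steps": "1 .0101 .0356 0 0 0 .065;1 .0101 .0356 0 0 0 .065;1 .0101 .0356 0 0 0 .065;1 .0101 .0356 0 0 0 .065;1 .0101 .0356 0 0 0 .065"
}}

```text
clock: 1.77
eef_pos: [0.3982, 0.2541, 0.2308]
tool_rot: [0.657, 0.754, -0.0, -0.0]
ft_force: [0.5, -0.2, -1.1]
grip_width: 0.0857
grasp_force: 0.0
```

Call:
{"name": "send_rows", "arguments": {
  "steps": "1 .0101 .0356 0 0 0 .065;1 .0101 .0356 0 0 0 .065;1 .0101 .0356 0 0 0 .065;1 .0101 .0356 0 0 0 .065;1 .0101 .0356 0 0 0 .065"
}}

```text
clock: 2.18
eef_pos: [0.4488, 0.4318, 0.2305]
tool_rot: [0.527, 0.85, -0.001, -0.0]
ft_force: [0.6, -0.0, 0.5]
grip_width: 0.0852
grasp_force: 0.0
```

```bash
cat >> h.py <<'E'
from scipy.spatial.transform import Rotation as R
def wristW():
    o=get_obs();T=np.eye(4);T[:3,:3]=R.from_quat(o["tool_rot"]).as_matrix();T[:3,3]=o["eef_pos"]
    c=camera("wrist");return c,world(c,T)
def box(P,lo,hi,name=""):
    P=P.reshape(-1,3);m=np.all((P>lo)&(P<hi),1);P=P[m];b=cv2.minAreaRect(P[:,:2].astype(np.float32))
    print(name,len(P),np.round(b[0],4),np.round(b[1],4),round(b[2],1),"z",np.median(P[:,2]).round(4)); return P
E
python3 - <<'E'
from h import *
c,W=wristW()
box(W,[.41,.31,.05],[.54,.44,.075],"tub wrist")
d=np.load("top0.npz");W=d["W"];f=d["f"].astype(int)
g=(abs(f[...,0]-f[...,2])<14)&(f.sum(-1)>300)
P=np.where(g[...,None],W,np.nan)
box(P,[.5,-.2,.047],[.75,0,.055],"plateD grey")
box(W,[.42,-.2,.035],[.75,-.02,.06],"warmD")
box(W,[.42,-.2,.055],[.53,-.02,.079],"housing")
box(W,[.44,-.15,.105],[.53,-.05,.16],"tip")
E
```

```text
tub wrist 2365 [0.4772 0.3756] [0.0562 0.0559] 26.0 z 0.0609
plateD grey 837 [ 0.6326 -0.1094] [0.1019 0.1021] 88.4 z 0.0501
warmD 2404 [ 0.585  -0.1083] [0.1308 0.2155] 89.0 z 0.0475
housing 199 [ 0.5037 -0.1061] [0.0523 0.0491] 0.6 z 0.0715
tip 61 [ 0.4852 -0.1059] [0.0223 0.0224] 45.9 z 0.1411
```

Call:
{"name": "send_rows", "arguments": {
  "steps": "1 0 0 -.01 -.1009 -.0492 0;1 0 0 -.02 -.1009 -.0492 0;1 0 0 -.02 -.1009 -.0492 0;1 0 0 -.02 -.1009 -.0492 0;1 0 0 -.02 -.1009 -.0492 0"
}}

```text
clock: 2.65
eef_pos: [0.4491, 0.4306, 0.1413]
tool_rot: [0.507, 0.815, -0.147, 0.237]
ft_force: [-0.0, 0.7, 0.0]
grip_width: 0.0857
grasp_force: 0.0
```

Call:
{"name": "send_rows", "arguments": {
  "steps": "1 0 0 -.02 -.1009 -.0492 0;1 0 0 -.02 -.1009 -.0492 0;1 0.001 0 -.007 0 0 0;1 0 0 0 0 0 0;1 0 0 0 0 0 0"
}}

```text
clock: 3.07
eef_pos: [0.4505, 0.4298, 0.0947]
tool_rot: [0.488, 0.785, -0.203, 0.324]
ft_force: [0.9, 0.7, 0.4]
grip_width: 0.0851
grasp_force: 0.0
```

Call:
{"name": "send_rows", "arguments": {
  "steps": "1 .0084 -.017 -.0198 0 0 0;1 .0084 -.017 -.0198 0 0 0;1 .0084 -.017 -.0198 0 0 0;1 .0084 -.017 -.0198 0 0 0;1 0 0 0 0 0 0"
}}

```text
clock: 3.48
eef_pos: [0.486, 0.3581, 0.0187]
tool_rot: [0.492, 0.783, -0.202, 0.323]
ft_force: [0.1, -0.8, 0.1]
grip_width: 0.0854
grasp_force: 0.0
```

Call:
{"name": "send_rows", "arguments": {
  "steps": "-1 0 0 0 0 0 0;-1 0 0 0 0 0 0;-1 0 0 0 0 0 0;-1 0 0 0 0 0 0;-1 0 0 0 0 0 0"
}}

```text
clock: 3.9
eef_pos: [0.4852, 0.3645, 0.0201]
tool_rot: [0.488, 0.784, -0.2, 0.326]
ft_force: [0.1, -0.8, 8.3]
grip_width: 0.0553
grasp_force: 63.4
```

Call:
{"name": "send_rows", "arguments": {
  "steps": "-1 0 0 0 0 0 0;-1 0 0 0 0 0 0;-1 0 0 0 0 0 0;-1 0 0 0 0 0 0;-1 0 0 0 0 0 0"
}}

```text
clock: 4.32
eef_pos: [0.4852, 0.3645, 0.0201]
tool_rot: [0.488, 0.784, -0.2, 0.326]
ft_force: [-0.5, -1.2, 9.9]
grip_width: 0.0554
grasp_force: 63.4
```

Call:
{"name": "send_rows", "arguments": {
  "steps": "-1 0 0 .015 0 0 0;-1 0 0 .025 0 0 0;-1 0 0 .03 0 0 0;-1 0 0 .03 0 0 0;-1 0 0 .03 0 0 0"
}}

```text
clock: 4.73
eef_pos: [0.4833, 0.3633, 0.1484]
tool_rot: [0.488, 0.785, -0.202, 0.324]
ft_force: [0.0, 1.0, -1.7]
grip_width: 0.0555
grasp_force: 63.4
```

Call:
{"name": "send_rows", "arguments": {
  "steps": "-1 -.0033 .0053 0 .0941 .0459 0;-1 -.0033 .0053 0 .0941 .0459 0;-1 -.0033 .0053 0 .0941 .0459 0;-1 -.0033 .0053 0 .0941 .0459 0;-1 -.0033 .0053 0 .0941 .0459 0"
}}

```text
clock: 5.15
eef_pos: [0.4671, 0.391, 0.1488]
tool_rot: [0.523, 0.843, -0.065, 0.109]
ft_force: [-0.5, -0.3, -1.4]
grip_width: 0.0552
grasp_force: 63.4
```

Call:
{"name": "send_rows", "arguments": {
  "steps": "-1 -.0033 .0053 0 .0941 .0459 0;-1 -.0033 .0053 0 .0941 .0459 0;-1 -.0033 .0053 0 .0941 .0459 0;-1 -.0033 .0053 0 .0941 .0459 0;-1 -.0033 .0053 0 .0941 .0459 0"
}}

```text
clock: 5.57
eef_pos: [0.451, 0.4167, 0.1491]
tool_rot: [0.523, 0.842, 0.073, -0.111]
ft_force: [0.5, 0.5, -2.2]
grip_width: 0.0551
grasp_force: 63.4
```

Call:
{"name": "send_rows", "arguments": {
  "steps": "-1 -.0033 .0053 0 .0941 .0459 0;-1 -.0033 .0053 0 .0941 .0459 0;-1 -.0033 .0053 0 .0941 .0459 0;-1 -.0033 .0053 0 .0941 .0459 0;-1 -.0033 .0053 0 .0941 .0459 0"
}}

```text
clock: 5.98
eef_pos: [0.435, 0.4425, 0.1486]
tool_rot: [0.486, 0.785, 0.207, -0.324]
ft_force: [-0.2, 0.2, -2.2]
grip_width: 0.0552
grasp_force: 63.4
```

Call:
{"name": "send_rows", "arguments": {
  "steps": "-1 0 0 0 0 0 0;-1 0 0 0 0 0 0;-1 0 0 0 0 0 0;-1 0 0 0 0 0 0;-1 0 0 0 0 0 0"
}}

```text
clock: 6.4
eef_pos: [0.4342, 0.4428, 0.1467]
tool_rot: [0.487, 0.786, 0.204, -0.323]
ft_force: [-0.8, 0.0, -0.6]
grip_width: 0.0556
grasp_force: 63.4
```

Call:
{"name": "send_rows", "arguments": {
  "steps": "-1 0 0 -.03 0 0 0;-1 0 0 -.03 0 0 0;-1 0 0 -.03 0 0 0;-1 0 0 -.022 0 0 0;-1 0 0 -.012 0 0 0"
}}

```text
clock: 6.82
eef_pos: [0.4324, 0.4415, 0.0186]
tool_rot: [0.488, 0.785, 0.201, -0.324]
ft_force: [-0.7, -0.5, -1.2]
grip_width: 0.0556
grasp_force: 63.5
```

Call:
{"name": "send_rows", "arguments": {
  "steps": "-1 0 0 0 0 0 0;-1 0 0 0 0 0 0;1 0 0 0 0 0 0;1 0 0 0 0 0 0;1 0 0 0 0 0 0"
}}

```text
clock: 7.23
eef_pos: [0.4354, 0.4425, 0.0233]
tool_rot: [0.487, 0.785, 0.205, -0.323]
ft_force: [0.0, 0.1, 0.7]
grip_width: 0.0845
grasp_force: 0.0
```

Call:
{"name": "send_rows", "arguments": {
  "steps": "1 0 0 0 0 0 0;1 0 0 0 0 0 0;1 .0038 -.0076 .0085 0 0 0;1 .0075 -.0152 .017 0 0 0;1 .0075 -.0152 .017 0 0 0"
}}

```text
clock: 7.65
eef_pos: [0.4519, 0.4034, 0.0638]
tool_rot: [0.488, 0.785, 0.202, -0.325]
ft_force: [0.4, 0.7, -0.2]
grip_width: 0.0855
grasp_force: 0.0
```

Call:
{"name": "send_rows", "arguments": {
  "steps": "1 .0075 -.0152 .017 0 0 0;1 .0075 -.0152 .017 0 0 0;1 .0075 -.0152 .017 0 0 0;1 0 0 .03 0 0 0;1 0 0 0 0 0 0"
}}

```text
clock: 8.07
eef_pos: [0.479, 0.3584, 0.1506]
tool_rot: [0.487, 0.785, 0.208, -0.321]
ft_force: [1.1, 0.9, -0.2]
grip_width: 0.0853
grasp_force: 0.0
```

```bash
python3 - <<'E'
from h import *
c=camera("top");W=world(c)
box(W,[.36,.35,.04],[.52,.52,.07],"tub top")
c,W=wristW()
box(W,[.36,.35,.04],[.52,.52,.07],"tub wrist")
cv2.imwrite("pics/w1.png",c["frame"][...,::-1])
E
```

```text
tub top 395 [0.4393 0.4314] [0.0586 0.0661] 25.5 z 0.0557
tub wrist 3844 [0.4405 0.4321] [0.056  0.0631] 26.6 z 0.0545
```

View pics/w1.png

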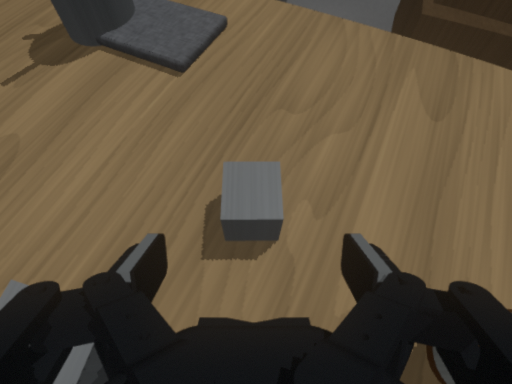

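The tub now lies on its side at (252,200) in the wrist picture, with its base facing the gripper. I'm going round for the second grasp.

Call:
{"name": "send_rows", "arguments": {
  "steps": "1 0 0 .018 0 0 0;1 0 0 .018 0 0 0;1 0 0 .018 0 0 0;1 0 0 .018 0 0 0;1 0 0 .018 0 0 0"
}}

```text
clock: 8.58
eef_pos: [0.4743, 0.3582, 0.2339]
tool_rot: [0.488, 0.785, 0.202, -0.325]
ft_force: [0.8, -0.4, -0.4]
grip_width: 0.0851
grasp_force: 0.0
```

Call:
{"name": "send_rows", "arguments": {
  "steps": "1 -.0044 .0086 -.005 -.0941 -.0459 0;1 -.0044 .0086 -.005 -.0941 -.0459 0;1 -.0044 .0086 -.005 -.0941 -.0459 0;1 -.0044 .0086 -.005 -.0941 -.0459 0;1 -.0044 .0086 -.005 -.0941 -.0459 0"
}}

```text
clock: 9.0
eef_pos: [0.453, 0.4012, 0.2092]
tool_rot: [0.524, 0.842, 0.068, -0.108]
ft_force: [0.2, -0.0, -0.5]
grip_width: 0.0854
grasp_force: 0.0
```

Call:
{"name": "send_rows", "arguments": {
  "steps": "1 -.0044 .0086 -.005 -.0941 -.0459 0;1 -.0044 .0086 -.005 -.0941 -.0459 0;1 -.0044 .0086 -.005 -.0941 -.0459 0;1 -.0044 .0086 -.005 -.0941 -.0459 0;1 -.0044 .0086 -.005 -.0941 -.0459 0"
}}

```text
clock: 9.42
eef_pos: [0.4305, 0.4448, 0.1843]
tool_rot: [0.523, 0.842, -0.07, 0.113]
ft_force: [0.6, 0.1, -0.2]
grip_width: 0.0853
grasp_force: 0.0
```

Call:
{"name": "send_rows", "arguments": {
  "steps": "1 -.0044 .0086 -.016 -.0941 -.0459 0;1 -.0044 .0086 -.019 -.0941 -.0459 0;1 -.0044 .0086 -.019 -.0941 -.0459 0;1 -.0044 .0086 -.019 -.0941 -.0459 0;1 -.0044 .0086 -.019 -.0941 -.0459 0"
}}

```text
clock: 9.83
eef_pos: [0.4082, 0.4881, 0.0915]
tool_rot: [0.487, 0.784, -0.204, 0.326]
ft_force: [0.7, 0.9, 0.2]
grip_width: 0.0856
grasp_force: 0.0
```

Call:
{"name": "send_rows", "arguments": {
  "steps": "1 0 0 0 0 0 0;1 0 0 0 0 0 0;1 0 0 0 0 0 0;1 0 0 0 0 0 0;1 0 0 0 0 0 0"
}}

```text
clock: 10.25
eef_pos: [0.4115, 0.4883, 0.1005]
tool_rot: [0.491, 0.784, -0.198, 0.323]
ft_force: [-0.2, -0.5, 0.7]
grip_width: 0.0851
grasp_force: 0.0
```

Call:
{"name": "send_rows", "arguments": {
  "steps": "1 .0089 -.0177 -.02 0 0 0;1 .0089 -.0177 -.02 0 0 0;1 .0089 -.0177 -.02 0 0 0;1 .0089 -.0177 -.019 0 0 0;1 0 0 0 0 0 0"
}}

```text
clock: 10.67
eef_pos: [0.4471, 0.412, 0.0171]
tool_rot: [0.491, 0.783, -0.203, 0.323]
ft_force: [-1.4, -0.6, 0.4]
grip_width: 0.0858
grasp_force: 0.0
```

Call:
{"name": "send_rows", "arguments": {
  "steps": "-1 0 0 0 0 0 0;-1 0 0 0 0 0 0;-1 0 0 0 0 0 0;-1 0 0 0 0 0 0;-1 0 0 0 0 0 0"
}}

```text
clock: 11.08
eef_pos: [0.4464, 0.4188, 0.0184]
tool_rot: [0.488, 0.785, -0.2, 0.326]
ft_force: [1.1, 1.0, 9.9]
grip_width: 0.0557
grasp_force: 57.4
```

Call:
{"name": "send_rows", "arguments": {
  "steps": "-1 0 0 0 0 0 0;-1 0 0 0 0 0 0;-1 0 0 0 0 0 0;-1 0 0 0 0 0 0;-1 0 0 0 0 0 0"
}}

```text
clock: 11.5
eef_pos: [0.4464, 0.4188, 0.0184]
tool_rot: [0.488, 0.785, -0.2, 0.326]
ft_force: [0.5, 0.7, 10.3]
grip_width: 0.0556
grasp_force: 57.3
```

Call:
{"name": "send_rows", "arguments": {
  "steps": "-1 0 0 .02 0 0 0;-1 0 0 .04 0 0 0;-1 0 0 .04 0 0 0;-1 0 0 .04 0 0 0;-1 0 0 .04 0 0 0"
}}

```text
clock: 11.92
eef_pos: [0.4444, 0.4174, 0.1967]
tool_rot: [0.488, 0.785, -0.202, 0.324]
ft_force: [-0.5, 1.8, -1.8]
grip_width: 0.0551
grasp_force: 58.4
```

Call:
{"name": "send_rows", "arguments": {
  "steps": "-1 .0074 -.0207 .003 .0941 .0459 0;-1 .0074 -.0207 .003 .0941 .0459 0;-1 .0074 -.0207 .003 .0941 .0459 0;-1 .0074 -.0207 .003 .0941 .0459 0;-1 .0074 -.0207 .003 .0941 .0459 0"
}}

```text
clock: 12.33
eef_pos: [0.4823, 0.314, 0.2116]
tool_rot: [0.523, 0.843, -0.065, 0.11]
ft_force: [1.0, -0.8, -1.9]
grip_width: 0.0556
grasp_force: 58.5
```

Call:
{"name": "send_rows", "arguments": {
  "steps": "-1 .0074 -.0207 0 .0941 .0459 0;-1 .0074 -.0207 0 .0941 .0459 0;-1 .0074 -.0207 0 .0941 .0459 0;-1 .0074 -.0207 0 .0941 .0459 0;-1 .0074 -.0207 0 .0941 .0459 0"
}}

```text
clock: 12.75
eef_pos: [0.5199, 0.2093, 0.2121]
tool_rot: [0.523, 0.842, 0.073, -0.11]
ft_force: [1.2, -0.5, -2.2]
grip_width: 0.0558
grasp_force: 58.6
```

Call:
{"name": "send_rows", "arguments": {
  "steps": "-1 .0074 -.0207 0 .0941 .0459 0;-1 .0074 -.0207 0 .0941 .0459 0;-1 .0074 -.0207 0 .0941 .0459 0;-1 .0074 -.0207 0 .0941 .0459 0;-1 .0074 -.0207 0 .0941 .0459 0"
}}

```text
clock: 13.17
eef_pos: [0.5574, 0.1049, 0.2112]
tool_rot: [0.487, 0.785, 0.206, -0.323]
ft_force: [0.6, 0.1, -1.3]
grip_width: 0.056
grasp_force: 58.6
```

Call:
{"name": "send_rows", "arguments": {
  "steps": "-1 .0074 -.0207 0 0 0 -.0485;-1 .0074 -.0207 0 0 0 -.0485;-1 .0074 -.0207 0 0 0 -.0485;-1 .0074 -.0207 0 0 0 -.0485;-1 .0074 -.0207 0 0 0 -.0485"
}}

```text
clock: 13.58
eef_pos: [0.5939, 0.0014, 0.2094]
tool_rot: [0.58, 0.72, 0.241, -0.296]
ft_force: [0.3, -0.0, -1.8]
grip_width: 0.0556
grasp_force: 58.6
```

Call:
{"name": "send_rows", "arguments": {
  "steps": "-1 .0074 -.0207 0 0 0 -.0485;-1 .0074 -.0207 0 0 0 -.0485;-1 .0074 -.0207 0 0 0 -.0485;-1 .0074 -.0207 0 0 0 -.0485;-1 .0074 -.0207 0 0 0 -.0485"
}}

```text
clock: 14.0
eef_pos: [0.6308, -0.1019, 0.2099]
tool_rot: [0.662, 0.645, 0.275, -0.264]
ft_force: [0.3, 0.0, -1.5]
grip_width: 0.0556
grasp_force: 58.7
```

Call:
{"name": "send_rows", "arguments": {
  "steps": "-1 0 0 0 0 0 0;-1 0 0 0 0 0 0;-1 0 0 0 0 0 0;-1 0 0 0 0 0 0;-1 0 0 0 0 0 0"
}}

```text
clock: 14.42
eef_pos: [0.63, -0.0998, 0.209]
tool_rot: [0.661, 0.645, 0.275, -0.266]
ft_force: [-0.1, 0.1, -1.2]
grip_width: 0.0558
grasp_force: 58.8
```

```bash
python3 - <<'E'
from h import *
o=get_obs();M=R.from_quat(o["tool_rot"]).as_matrix();print(o["eef_pos"],M.round(3))
E
```

```text
[ 0.63002868 -0.0998192   0.20898869] [[ 0.016  1.     0.021]
 [ 0.708 -0.026  0.706]
 [ 0.706  0.003 -0.708]]
```

Call:
{"name": "send_rows", "arguments": {
  "steps": "-1 .002 0 -.03 0 0 0;-1 0 0 -.03 0 0 0;-1 0 0 -.03 0 0 0;-1 0 0 -.025 0 0 0;-1 0 0 -.015 0 0 0"
}}

```text
clock: 14.83
eef_pos: [0.6305, -0.0995, 0.0753]
tool_rot: [0.662, 0.644, 0.274, -0.268]
ft_force: [-0.3, 0.6, -0.8]
grip_width: 0.0551
grasp_force: 58.8
```

Call:
{"name": "send_rows", "arguments": {
  "steps": "-1 0 0 -.005 0 0 0;-1 0 0 -.004 0 0 0;-1 0 0 0 0 0 0;-1 0 0 0 0 0 0;-1 0 0 0 0 0 0"
}}

```text
clock: 15.25
eef_pos: [0.6329, -0.1015, 0.0712]
tool_rot: [0.662, 0.645, 0.276, -0.264]
ft_force: [-0.5, -0.2, -1.1]
grip_width: 0.0555
grasp_force: 58.9
```

Call:
{"name": "send_rows", "arguments": {
  "steps": "-1 0 0.001 -.003 0 0 0;-1 0 0 0 0 0 0;1 0 0 0 0 0 0;1 0 0 0 0 0 0;1 0 0 0 0 0 0"
}}

```text
clock: 15.67
eef_pos: [0.632, -0.1001, 0.0668]
tool_rot: [0.662, 0.645, 0.275, -0.265]
ft_force: [-0.8, 0.6, 0.1]
grip_width: 0.085
grasp_force: 0.0
```

Call:
{"name": "send_rows", "arguments": {
  "steps": "1 0 0 0 0 0 0;1 0 0 0 0 0 0;1 0 -.008 .008 0 0 0;1 0 -.017 .017 0 0 0;1 0 -.02 .02 0 0 0"
}}

```text
clock: 16.08
eef_pos: [0.631, -0.1438, 0.1107]
tool_rot: [0.662, 0.645, 0.274, -0.268]
ft_force: [0.8, -0.4, 0.2]
grip_width: 0.0854
grasp_force: 0.0
```

Call:
{"name": "send_rows", "arguments": {
  "steps": "1 0 -.02 .02 0 0 0;1 0 -.02 .025 0 0 0;1 0 -.02 .03 0 0 0;1 0 -.01 .03 0 0 0;1 0 0 0 0 0 0"
}}

```text
clock: 16.5
eef_pos: [0.6332, -0.2185, 0.2231]
tool_rot: [0.663, 0.645, 0.277, -0.26]
ft_force: [0.3, -0.3, 0.9]
grip_width: 0.0852
grasp_force: 0.0
```

```bash
python3 - <<'E'
from h import *
print(get_obs()["eef_pos"])
c=camera("top");W=world(c)
box(W,[.57,-.17,.09],[.70,-.05,.12],"tub top")
c,W=wristW()
box(W,[.57,-.17,.1],[.70,-.05,.12],"tub wrist")
s=camera("scene");im=np.hstack([c["frame"],s["frame"]])
cv2.imwrite("pics/w2.png",cv2.resize(im[...,::-1],(800,300),interpolation=cv2.INTER_AREA))
E
```

```text
[ 0.63315223 -0.21852056  0.22305175]
tub top 150 [ 0.6313 -0.1093] [0.0559 0.057 ] 88.0 z 0.1096
tub wrist 1286 [ 0.633  -0.1111] [0.0572 0.0561] 88.4 z 0.11
```

View pics/w2.png

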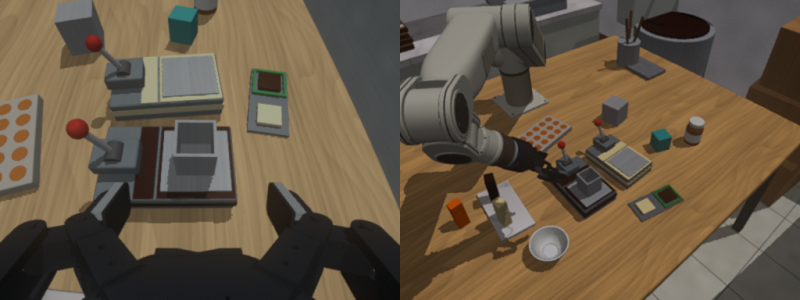

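The tub stands mouth-up in the middle of the dark plate, at about (195,150) in the left half. Next is the dark block.

Call:
{"name": "send_rows", "arguments": {
  "steps": ".4 -.0187 -.013 .005 -.1122 .003 0;.4 -.0187 -.013 .005 -.1122 .003 0;.4 -.0187 -.013 .005 -.1122 .003 0;.4 -.0187 -.013 .005 -.1122 .003 0;.4 -.0187 -.013 .005 -.1122 .003 0"
}}

```text
clock: 17.07
eef_pos: [0.5371, -0.2799, 0.2402]
tool_rot: [0.712, 0.694, 0.079, -0.076]
ft_force: [0.2, 0.7, -0.0]
grip_width: 0.0599
grasp_force: 0.0
```

Call:
{"name": "send_rows", "arguments": {
  "steps": ".4 -.0187 -.013 0 -.1122 .003 0;.4 -.0187 -.013 0 -.1122 .003 0;.4 -.0187 -.013 0 0 0 -.096;.4 -.0187 -.013 0 0 0 -.096;.4 -.0187 -.013 0 0 0 -.096"
}}

```text
clock: 17.48
eef_pos: [0.4434, -0.343, 0.24]
tool_rot: [0.809, 0.587, 0.0, -0.0]
ft_force: [-0.1, -0.9, -0.1]
grip_width: 0.0597
grasp_force: 0.0
```

Call:
{"name": "send_rows", "arguments": {
  "steps": ".4 0 0 0 0 0 -.096;.4 0 0 0 0 0 0;.4 0 0 0 0 0 0;.4 0 0 0 0 0 0;.4 0 0 0 0 0 0"
}}

```text
clock: 17.9
eef_pos: [0.4453, -0.3444, 0.2408]
tool_rot: [0.835, 0.55, 0.0, 0.001]
ft_force: [0.6, -0.8, -0.4]
grip_width: 0.0598
grasp_force: 0.0
```

```bash
python3 - <<'E'
from h import *
o=get_obs();M=R.from_quat(o["tool_rot"]).as_matrix();print(o["eef_pos"],M.round(3),o["grip_width"],o["joint_pos"].round(2))
c,W=wristW()
box(W,[.40,-.4,.1],[.50,-.3,.125],"blockD wrist")
box(W,[.51,-.42,.1],[.60,-.32,.125],"blockI wrist")
cv2.imwrite("pics/w3.png",c["frame"][...,::-1])
E
```

```text
[ 0.445285   -0.34439978  0.24082464] [[ 0.396  0.918  0.001]
 [ 0.918 -0.396 -0.001]
 [-0.001  0.002 -1.   ]] 0.05983007056428405 [-0.66  0.36  0.2   1.4  -0.    1.32]
blockD wrist 1118 [ 0.4452 -0.3509] [0.0284 0.036 ] 69.2 z 0.1108
blockI wrist 1234 [ 0.5489 -0.37  ] [0.0364 0.0287] 7.8 z 0.1107
```

View pics/w3.png

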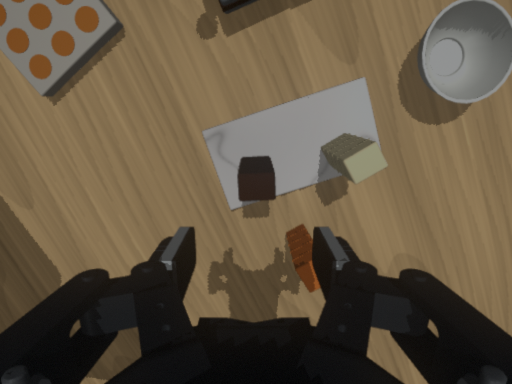

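The dark block is straight below, at (257,178), and the finger sides are clear. I'm lowering onto it.

Call:
{"name": "send_rows", "arguments": {
  "steps": ".4 0 -.006 -.02 0 0 .045;.4 0 0 -.035 0 0 0;.4 0 0 -.035 0 0 0;.4 0 0 -.03 0 0 0;.4 0 0 -.02 0 0 0"
}}

```text
clock: 18.37
eef_pos: [0.4438, -0.3496, 0.098]
tool_rot: [0.823, 0.568, -0.0, -0.001]
ft_force: [-1.1, -0.0, 0.9]
grip_width: 0.0599
grasp_force: 0.0
```

Call:
{"name": "send_rows", "arguments": {
  "steps": ".4 0 0 -.015 0 0 0;.4 0 0 -.008 0 0 0;.4 0 0 0 0 0 0;-1 0 0 0 0 0 0;-1 0 0 0 0 0 0"
}}

```text
clock: 18.78
eef_pos: [0.446, -0.3518, 0.0799]
tool_rot: [0.823, 0.567, 0.001, 0.003]
ft_force: [-2.9, 1.1, 1.9]
grip_width: 0.0367
grasp_force: 1.0
```

Call:
{"name": "send_rows", "arguments": {
  "steps": "-1 0 0 0 0 0 0;-1 0 0 0 0 0 0;-1 0 0 0 0 0 0;-1 0 0 0 0 0 0;-1 0 0 0 0 0 0"
}}

```text
clock: 19.2
eef_pos: [0.4459, -0.3519, 0.08]
tool_rot: [0.824, 0.567, 0.001, 0.003]
ft_force: [-0.3, 0.5, 5.8]
grip_width: 0.0354
grasp_force: 60.7
```

Call:
{"name": "send_rows", "arguments": {
  "steps": "-1 0 0 .02 0 0 0;-1 0 0 .035 0 0 0;-1 0 0 .04 0 0 0;-1 0 0 .04 0 0 0;-1 0 0 .035 0 0 0"
}}

```text
clock: 19.62
eef_pos: [0.4445, -0.351, 0.2506]
tool_rot: [0.824, 0.567, 0.0, 0.002]
ft_force: [1.0, -0.2, -1.1]
grip_width: 0.035
grasp_force: 60.2
```

Call:
{"name": "send_rows", "arguments": {
  "steps": "-1 .015 .0194 0 0 0 .03;-1 .0233 .0301 0 0 0 .04;-1 .0233 .0301 0 0 0 .04;-1 .0233 .0301 0 0 0 .04;-1 .0233 .0301 0 0 0 .04"
}}

```text
clock: 20.03
eef_pos: [0.5534, -0.21, 0.2482]
tool_rot: [0.766, 0.643, 0.0, 0.001]
ft_force: [0.0, -0.3, -2.0]
grip_width: 0.0351
grasp_force: 60.4
```

Call:
{"name": "send_rows", "arguments": {
  "steps": "-1 .0233 .0301 0 0 0 .04;-1 .0233 .0301 0 0 0 .04;-1 .0186 .0241 0 0 0 .04;-1 .0124 .0161 0 0 0 .025;-1 0 0 0 0 0 0"
}}

```text
clock: 20.45
eef_pos: [0.6325, -0.1066, 0.2469]
tool_rot: [0.715, 0.699, 0.001, 0.0]
ft_force: [-1.5, 0.6, -0.9]
grip_width: 0.0353
grasp_force: 60.5
```

Call:
{"name": "send_rows", "arguments": {
  "steps": "-1 0 0 0 0 0 0;-1 0 0 0 0 0 0;-1 0 0 0 0 0 0;-1 0 0 0 0 0 0;-1 0 0 0 0 0 0"
}}

```text
clock: 20.87
eef_pos: [0.6302, -0.1121, 0.2489]
tool_rot: [0.718, 0.696, 0.001, 0.002]
ft_force: [0.8, 0.1, -1.6]
grip_width: 0.0354
grasp_force: 60.5
```

```bash
python3 - <<'E'
from h import *
o=get_obs();M=R.from_quat(o["tool_rot"]).as_matrix();print(o["eef_pos"],M.round(3),o["ft_force"])
c,W=wristW()
a,b,m=W[...,0],W[...,1],W[...,2]
box(W,[.57,-.18,.1],[.70,-.04,.12],"tub")
for z0 in(.15,.17,.19,.21):box(W,[.57,-.18,z0],[.70,-.04,z0+.02],f"blk{z0}")
cv2.imwrite("pics/w4.png",c["frame"][...,::-1])
E
```

```text
[ 0.63021692 -0.11214937  0.24889115] [[ 0.032  0.999  0.003]
 [ 1.    -0.032 -0.001]
 [-0.001  0.003 -1.   ]] [ 0.79310315  0.13263682 -1.62107543]
tub 684 [ 0.6333 -0.1098] [0.0545 0.056 ] 88.2 z 0.1107
blk0.15 0 [0. 0.] [0. 0.] 0.0 z nan
blk0.17 140 [ 0.63   -0.0976] [0.0008 0.0347] 88.1 z 0.1861
blk0.19 424 [ 0.6301 -0.0979] [0.002  0.0356] 88.9 z 0.2011
blk0.21 572 [ 0.6304 -0.0978] [0.0021 0.0362] 89.3 z 0.2212
  return _methods._mean(a, axis=axis, dtype=dtype,
  ret = ret.dtype.type(ret / rcount)
```

View pics/w4.png

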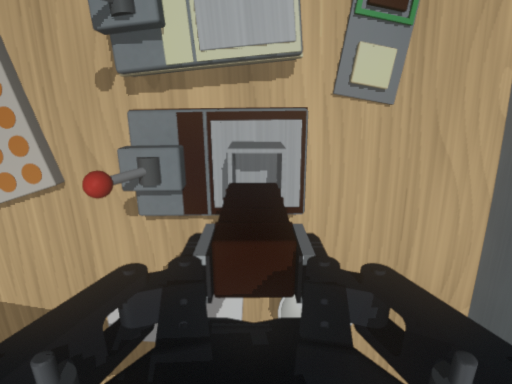

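The block hangs straight and squared over the tub, with the tub's far rim at about (257,148). I'm lowering it now.

Call:
{"name": "send_rows", "arguments": {
  "steps": "-1 .002 .0015 -.015 0 0 0;-1 0 0 -.025 0 0 0;-1 0 0 -.015 0 0 0;-1 0 0 -.005 0 0 0;-1 0 0 -.005 0 0 0"
}}

```text
clock: 21.33
eef_pos: [0.6321, -0.1099, 0.183]
tool_rot: [0.718, 0.696, 0.0, 0.001]
ft_force: [-0.3, -0.8, -0.8]
grip_width: 0.0354
grasp_force: 60.4
```

Call:
{"name": "send_rows", "arguments": {
  "steps": "-1 0 0 -.01 0 0 0;-1 0 0 -.015 0 0 0;-1 0 0 -.015 0 0 0;-1 0 0 -.01 0 0 0;-1 0 0 -.006 0 0 0"
}}

```text
clock: 21.75
eef_pos: [0.6324, -0.1095, 0.1266]
tool_rot: [0.718, 0.696, 0.0, 0.001]
ft_force: [-0.1, 1.1, -1.5]
grip_width: 0.0349
grasp_force: 60.4
```

Call:
{"name": "send_rows", "arguments": {
  "steps": "-1 0 0 -.002 0 0 0;-1 0 0 0 0 0 0;-1 0 0 0 0 0 0;-1 0 0 0 0 0 0;-1 0 0 0 0 0 0"
}}

```text
clock: 22.17
eef_pos: [0.6334, -0.1096, 0.1266]
tool_rot: [0.718, 0.697, 0.001, 0.002]
ft_force: [-0.3, 0.1, -0.9]
grip_width: 0.0354
grasp_force: 60.4
```

Call:
{"name": "send_rows", "arguments": {
  "steps": "-1 0 0 -.002 0 0 0;-1 0 0 -.0015 0 0 0;-1 0 0 0 0 0 0;-1 0 0 0 0 0 0;-1 0 0 0 0 0 0"
}}

```text
clock: 22.58
eef_pos: [0.6328, -0.1095, 0.1221]
tool_rot: [0.718, 0.697, 0.001, 0.002]
ft_force: [0.4, 0.4, 0.1]
grip_width: 0.0352
grasp_force: 60.3
```

Call:
{"name": "send_rows", "arguments": {
  "steps": ".4 0 0 0 0 0 0;.4 0 0 0 0 0 0;.4 0 0 0 0 0 0;.4 0 0 0 0 0 0;.4 0 0 0 0 0 0"
}}

```text
clock: 23.0
eef_pos: [0.6328, -0.1095, 0.1222]
tool_rot: [0.718, 0.697, 0.001, 0.001]
ft_force: [-0.0, -0.0, 0.0]
grip_width: 0.0596
grasp_force: 0.0
```

Call:
{"name": "send_rows", "arguments": {
  "steps": ".4 0 0 .01 0 0 0;.4 0 0 .02 0 0 0;.4 0 0 .035 0 0 0;.4 0 0 .035 0 0 0;.4 0 0 .03 0 0 0"
}}

```text
clock: 23.42
eef_pos: [0.6328, -0.1095, 0.2553]
tool_rot: [0.718, 0.697, 0.001, 0.002]
ft_force: [0.2, 0.2, 1.3]
grip_width: 0.0599
grasp_force: 0.0
```

```bash
python3 - <<'E'
from h import *
print(get_obs()["eef_pos"])
c,W=wristW()
box(W,[.57,-.18,.1],[.70,-.04,.12],"tub")
box(W,[.57,-.18,.145],[.70,-.04,.17],"blk")
i=(c["frame"][...,0]>120)&(c["frame"][...,1]<60)
box(np.where(i[...,None],W,np.nan),[.4,-.2,.1],[.56,0,.17],"tip")
cv2.imwrite("pics/w5.png",c["frame"][...,::-1])
E
```

```text
[ 0.63283914 -0.10947608  0.25529381]
tub 1076 [ 0.6333 -0.1108] [0.0564 0.0561] 88.2 z 0.1108
blk 1323 [ 0.6317 -0.1083] [0.0274 0.0356] 88.4 z 0.1528
tip 354 [ 0.488  -0.1052] [0.0181 0.0189] 88.5 z 0.1423
```

View pics/w5.png

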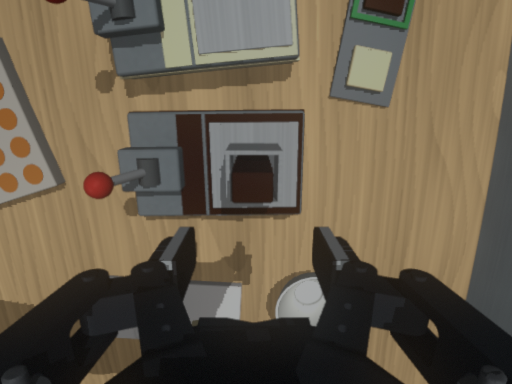

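The block stands in the tub at (252,178). The lever is at (98,185), still off. I'm moving in front of it.

Call:
{"name": "send_rows", "arguments": {
  "steps": "-1 -.0386 .0007 0 0 0 0;-1 -.0386 .0007 0 0 0 0;-1 -.0386 .0007 0 0 0 0;-1 -.0386 .0007 0 0 0 0;-1 -.0386 .0007 0 0 0 0"
}}

```text
clock: 23.88
eef_pos: [0.4379, -0.1058, 0.2525]
tool_rot: [0.717, 0.697, 0.001, 0.002]
ft_force: [-0.5, -0.2, 1.2]
grip_width: 0.0003
grasp_force: 0.0
```

Call:
{"name": "send_rows", "arguments": {
  "steps": "-1 0 0 -.02 0 0 0;-1 0 0 -.035 0 0 0;-1 0 0 -.035 0 0 0;-1 0 0 -.03 0 0 0;-1 0 0 -.017 0 0 0"
}}

```text
clock: 24.3
eef_pos: [0.4378, -0.1056, 0.1128]
tool_rot: [0.718, 0.696, -0.0, 0.0]
ft_force: [0.1, -0.1, 0.2]
grip_width: -0.0001
grasp_force: 0.0
```

Call:
{"name": "send_rows", "arguments": {
  "steps": "-1 0 0 0 0 0 0;-1 .01 0 0 0 0 0;-1 .01 0 0 0 0 0;-1 .01 0 0 0 0 0;-1 .01 0 0 0 0 0"
}}

```text
clock: 24.72
eef_pos: [0.4824, -0.1063, 0.1171]
tool_rot: [0.717, 0.697, 0.002, 0.003]
ft_force: [-1.0, 0.1, 1.6]
grip_width: 0.0002
grasp_force: 0.7
```

Call:
{"name": "send_rows", "arguments": {
  "steps": "-1 .01 0 0 0 0 0;-1 .01 0 0 0 0 0;-1 .006 0 0 0 0 0;-1 .004 0 0 0 0 0;-1 0 0 0 0 0 0"
}}

```text
clock: 25.13
eef_pos: [0.5116, -0.1061, 0.1158]
tool_rot: [0.717, 0.697, 0.001, 0.002]
ft_force: [-0.4, -0.6, 0.3]
grip_width: -0.0
grasp_force: 0.0
```

Call:
{"name": "send_rows", "arguments": {
  "steps": "-1 .003 0 0 0 0 0;-1 .002 0 0 0 0 0;-1 .002 0 0 0 0 0;-1 0 0 0 0 0 0;-1 0 0 0 0 0 0"
}}

```text
clock: 25.55
eef_pos: [0.5167, -0.1059, 0.1151]
tool_rot: [0.718, 0.697, 0.001, 0.001]
ft_force: [0.1, 0.0, -0.3]
grip_width: 0.0002
grasp_force: 0.2
```

Call:
{"name": "send_rows", "arguments": {
  "steps": "-1 .003 0 0 0 0 0;-1 .002 0 0 0 0 0;-1 0 0 0 0 0 0;-1 0 0 0 0 0 0;-1 0 0 0 0 0 0"
}}

```text
clock: 25.97
eef_pos: [0.5213, -0.106, 0.115]
tool_rot: [0.718, 0.697, 0.0, 0.001]
ft_force: [-3.8, -0.1, -0.3]
grip_width: -0.0002
grasp_force: 1.5
```

```bash
python3 - <<'E'
from h import *
o=get_obs();print(o["eef_pos"],o["ft_force"])
c=camera("top");f=c["frame"];W=world(c)
i=(f[...,0]>110)&(f[...,1]<60)&(f[...,2]<70)
box(np.where(i[...,None],W,np.nan),[.4,-.2,.1],[.6,-.03,.17],"tip")
E
```

```text
[ 0.52130635 -0.10597356  0.11497246] [-3.81810245 -0.12757172 -0.33588294]
tip 0 [0. 0.] [0. 0.] 0.0 z nan
  return _methods._mean(a, axis=axis, dtype=dtype,
  ret = ret.dtype.type(ret / rcount)
```

Call:
{"name": "send_rows", "arguments": {
  "steps": "-1 .002 0 0 0 0 0;-1 0.001 0 0 0 0 0;-1 0 0 0 0 0 0;-1 0 0 0 0 0 0;-1 0 0 0 0 0 0"
}}

```text
clock: 26.43
eef_pos: [0.5216, -0.106, 0.1148]
tool_rot: [0.718, 0.696, -0.001, -0.001]
ft_force: [-9.1, -0.2, 4.5]
grip_width: 0.0002
grasp_force: 5.0
```

Call:
{"name": "send_rows", "arguments": {
  "steps": "-1 -.01 0 0 0 0 0;-1 -.03 0 0 0 0 0;-1 -.03 0 .01 0 0 0;-1 -.03 0 .04 0 0 0;-1 -.03 0 .04 0 0 0"
}}

```text
clock: 26.85
eef_pos: [0.4031, -0.1056, 0.1915]
tool_rot: [0.717, 0.697, 0.0, 0.0]
ft_force: [1.4, -0.4, 0.2]
grip_width: -0.0001
grasp_force: 0.0
```

Call:
{"name": "send_rows", "arguments": {
  "steps": "-1 -.03 0 .04 0 0 0;-1 -.03 0 .04 0 0 0;-1 0 -.03 .01 0 0 0;-1 0 -.03 0 0 0 0;-1 0 0 0 0 0 0"
}}

```text
clock: 27.27
eef_pos: [0.3567, -0.1701, 0.2708]
tool_rot: [0.719, 0.695, 0.002, 0.006]
ft_force: [0.4, 0.2, 0.2]
grip_width: 0.0002
grasp_force: 0.0
```

```bash
python3 - <<'E'
from h import *
c=camera("top");f=c["frame"];W=world(c)
box(W,[.44,-.17,.105],[.57,-.05,.17],"tip")
box(W,[.57,-.18,.1],[.70,-.04,.12],"tub")
box(W,[.57,-.18,.145],[.70,-.04,.17],"blk")
s=camera("scene")["frame"]
im=np.hstack([f[90:330,100:420],s[130:370,100:420]])
cv2.imwrite("pics/f.png",cv2.resize(im[...,::-1],(800,300),interpolation=cv2.INTER_CUBIC))
E
```

```text
tip 74 [ 0.5438 -0.1085] [0.0275 0.0252] 36.1 z 0.1363
tub 126 [ 0.6314 -0.1094] [0.0566 0.0569] 88.7 z 0.1113
blk 119 [ 0.6295 -0.1081] [0.0345 0.0264] 1.0 z 0.1532
```

View pics/f.png

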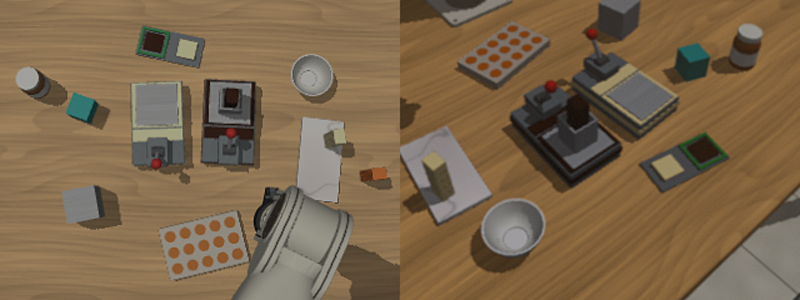

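The dark lever is over to on (ball at (231,133) in the left half, x about 0.545, pushed onto its stop). The tub and block stand on the dark plate, and everything else is where it was.

```bash
python3 -c "
from workcell import *
print(job_done())"
```

```text
the job is handed in; nothing more can be done
None
```

The job is handed in: the steel tub stands mouth-up in the middle of the dark warmer's plate with the dark block standing in it, and the dark warmer's lever was then pushed onto its on stop, at about 27 s of the 72 s allowed.

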